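Stack the loaded vial rack on the floating rack in the dock

ROBOT

A 6-joint arm with a two-finger parallel gripper is mounted at the origin on the work surface. World frame = base frame: x ahead of the robot, y to its left, z up, the work surface at z = 0. Lengths are in m, angles in rad, forces in N, time in s.
With the tool pointing down it reaches from about 0.375 to 0.9 m from the base axis. Payload 3.1 kg.
Tool frame: the origin (TCP) lies on the centre line of the jaws, within the pads' length; the fingertips stand 14 mm ahead of it and the grasp point (between the pads) lies 5 mm behind it; y points along the fingers, z is the direction in which the jaws open and shut, and the axes are right-handed (so a half turn about y gives the same grasp; the last joint's range is limited). The gripper opens to 87 mm and grips with 3 to 60 N. Pads are 19 mm wide; open, the fingers measure 117 mm over their backs; the gripper's body (75 mm by 190 mm) begins 51 mm behind the grasp point.
Start: joints at [1, 0.527, 1.433, -0, 1.181, -0.178], TCP at [0.239, 0.578, 0.237] pointing down, gripper open.
Joint ranges: [-3.08, 3.08], [-0.75, 2.2], [0.22, 2.44], [-1.43, 4.57], [0, 2.65], [-2.85, 2.85]. Speed limits (rad/s): [2.79, 2.79, 3.14, 3.14, 3.14, 3.14].

INTERFACE

Orientations are given as a unit quaternion [x, y, z, w].
In Python, from rig import robot, vision gives the robot as it stands.
- The arm moves only by the shell command python3 -m crank 'ROWS' [FORCE]. ROWS is JSON, a list of rows, each a list of 7 numbers: the shift along the tool's x, y, z as a fraction of full scale, then the turn, a rotation vector about the tool's x, y, z as a fraction of full scale, then the gripper command: -1 is shut, 1 is fully open, values between are in proportion. In form: [[x, y, z, wx, wy, wz, grip], ...]. A call has 1 to 10 rows; each row is the pose to reach, as a shift and turn from the pose commanded when the call began, along the tool's axes at that moment, turning the shorter way round; what a row does not reach only later rows make up. Full scale, the value 1, is 50 cm for a shift and pi rad for a turn. A row lasts 1/8 s, in which the tool goes at most 62.5 mm and 10.7 degrees, less where a joint would pass 70% of its speed; a pose out of reach is approached as far as the arm can. A call with a number of a shift or a turn outside -1 to 1 is refused whole. A call with a gripper value outside its range is refused whole. The fingers move at their own pace and stop on an object; FORCE is the grip in N (left out, the last holds). Time passes only in rows, so rows that repeat a pose let the fingers close. It gives the time, the measured TCP pose, the force and the opening at its end, in the units of the state.
- robot.get_obs(): the state, without advancing time (a new reading comes with each control period).
- vision.camera(name): name is "side" or "top" or "wrist"; returns the picture (480x640x3 uint8, blue, green, red); there is no depth.
- vision.camera_info(name): a dict with "vfov" (degrees; the focal length in pixels is half the picture's height over the tangent of half this angle, whatever the lens; pixels are square), "cx", "cy" (the principal point, pixels), "world_from_camera" (4x4, takes a point from camera to world coordinates); the wrist camera has in their place "tool_from_camera" (4x4, takes a point from camera to tool coordinates, whose origin is the TCP and whose axes are the tool frame's). Camera axes: x right, y up, looking along -z (the intrinsics and any distortion apply to the point x, -y, -z); pixel columns grow to the right and rows downward; lengths in m; the calibration is good to about 2 mm. A picture is of the moment at which its call begins: read the wrist's pose just before it. camera_info takes no time and is no camera call.
- robot.hand_in(): hands the job in, once; it reports no verdict.
The state is a dict: "time": time; "q": joint angles; "joint_velocities": joint speeds; "joint_torque": joint torques, N m; "position": TCP position; "tool_rot": TCP orientation; "ft_force": force on the tool from outside, world axes, zero at the start; "moment": the same for the moment, N m; "grip_width": finger opening in m.
Only numpy, scipy, OpenCV 4.12 (cv2) and the standard library are available. Lean on these libraries where they do the work, as an engineer would, in place of code of your own. Each camera call takes 0.05 s, during which the arm holds its last target.

TASK

Pick up the loaded blue vial rack by its black handle, keep it upright, and stack it on the blue rack in the white dock. That rack sits loosely in the dock, so feel for its four corner sockets with the lugs, press gently until all four lugs are in and the racks sit flush, then let go; never force the lower rack far down on its springs, and leave everything else on the bench alone.

Things in the scene. Friction and masses are not known exactly. Their poses are not given: they have to be found in the camera images.
- upper_rack: Loose rack to be stacked: blue block 180 x 120 x 30 mm with white band, two rows of amber black-capped vials (tops 74 mm above the lug tips), black bar handle; 0.3 to 0.5 kg. Origin: its centre, at the level of the lug tips it stands on. x along the long side and handle, z up. White round lugs at x +-75, y +-45 mm: 14 mm thick, 16 mm long, the lowest 3 mm tapered to 11 mm.
- upper_handle (a point): Centre of the black handle bar of the loose rack, 113 mm above the lug tips. The bar is 104 mm long (along the rack's x), 14 mm wide (y) and 14 mm tall, on two thin steel posts at x = +-45 mm; clear space of 32 mm below the bar down to the vial caps.
- upper_under (a point): Centre of the flat underside of the loose rack's block, 16 mm above its lug tips; same axes. It rests on the receiving rack's top when the stack is flush. Either end of the rack may face either way in the stack.
- dock_seat (a point): Point 85 mm above the bench over the dock's centre, dock axes. The receiving rack is a 180 x 120 x 55 mm block, white below, blue on top, long side along x, never turned in the dock; its top face lies at this height, but its centre is 3 to 10 mm off this point (at most 7 mm in x and in y), each time differently, unreported. Sockets 15.5 mm square, 18 deep, at x +-75, y +-45 mm of its centre.
- lower_rack (a joint): How far the receiving rack is pushed down on its springs, in m; 0 is up at rest. It starts to sink at a push of about 5.5 N, then 1.8 N per mm; more than 9 mm (about 22 N) is too much. It springs back and carries the loaded rack's weight without sinking. Sideways it stays put until pushed with about 9 N.
- dock: White tray 204 x 144 mm with a 38 mm high lip, fixed to the bench, that holds the receiving rack with a gap around it. Origin: centre of its underside, on the bench; x along its long side, z up.
- wash_bottle: Bystander: white bottle with a green label, 68 mm wide, 160 mm tall; origin at its underside.
- amber_jar: Bystander: amber jar with black cap, 64 mm wide, 90 mm tall; origin at its underside.
- beaker: Bystander: clear glass beaker, 64 mm wide, 75 mm tall; origin at its underside.
- vial_a: Bystander: small amber vial with a blue cap, 18 mm wide, 40 mm tall; origin at its underside.
- vial_b: Bystander: small amber vial with a black cap, 18 mm wide, 40 mm tall; origin at its underside.
- spatula: Bystander: small steel spatula 100 mm long lying on the bench.
- weigh_dish: Bystander: white dish 80 mm wide, 22 mm tall; origin at its underside.

How it is judged:
By the outcome, as a careful person would: the job done as asked, in the order asked, and still so for the second after the job is handed in, with the robot touching nothing.
It also fails if it takes over 72 s, if anything falls off the work surface, if the arm or the gripper's body presses on something with over 40 N, if the wrist force passes 120 N, or if a joint passes its speed limit or range.

## Working session

There is one attempt and no reset: what is moved stays moved. The work goes in short steps, Python scripts to look and compute and a shell command to move; the robot and the scene stay as the last step left them, time stands still between calls to the robot, and variables do not carry over. Pictures are saved under pics/ and viewed, and the job is handed in when it is done.

```bash
ls; mkdir -p pics
python3 - <<'E'
from rig import robot, vision
import cv2,numpy as np
np.set_printoptions(precision=4,suppress=True)
print(robot.get_obs())
for n in("top","side","wrist"):
    i=vision.camera_info(n);print(n,i)
    cv2.imwrite(f"pics/{n}0.png",vision.camera(n))
E
```

```text
pics
{'time': 0.0, 'q': array([ 1.0005,  0.5285,  1.4339,  0.    ,  1.1814, -0.1785]), 'joint_velocities': array([-0.0009,  0.0008, -0.0005,  0.0004, -0.0004, -0.0008]), 'joint_torque': array([  0.0015, -44.0042, -17.6592,   0.0634,   0.0581,  -0.0002]), 'position': array([0.2383, 0.577 , 0.2356]), 'tool_rot': array([ 0.6943, -0.1379,  0.1374, -0.6929]), 'ft_force': array([ 0.0205, -0.7721,  0.7716]), 'moment': array([0.0051, 0.0022, 0.0486]), 'grip_width': 0.08709136595390327}
top {'vfov': 51.21308796762895, 'cx': 324.86913418315146, 'cy': 241.90747090621568, 'world_from_camera': array([[ 0.0272,  0.9901, -0.1374,  0.4049],
       [-0.9996,  0.0254, -0.0153, -0.0125],
       [-0.0117,  0.1378,  0.9904,  1.1373],
       [ 0.    ,  0.    ,  0.    ,  1.    ]])}
side {'vfov': 44.35401450921135, 'cx': 321.056944742902, 'cy': 234.12619307173176, 'world_from_camera': array([[ 0.7288,  0.4126, -0.5464, -0.1315],
       [-0.6845,  0.4581, -0.5671, -0.7059],
       [ 0.0164,  0.7873,  0.6163,  0.8646],
       [ 0.    ,  0.    ,  0.    ,  1.    ]])}
wrist {'vfov': 65.49380459367794, 'cx': 324.23446987882727, 'cy': 239.2268946094616, 'tool_from_camera': array([[-0.0001, -0.9587, -0.2846, -0.0782],
       [-0.001 ,  0.2846, -0.9586, -0.1471],
       [ 1.    ,  0.0002, -0.001 , -0.0011],
       [ 0.    ,  0.    ,  0.    ,  1.    ]])}
```

View pics/top0.png

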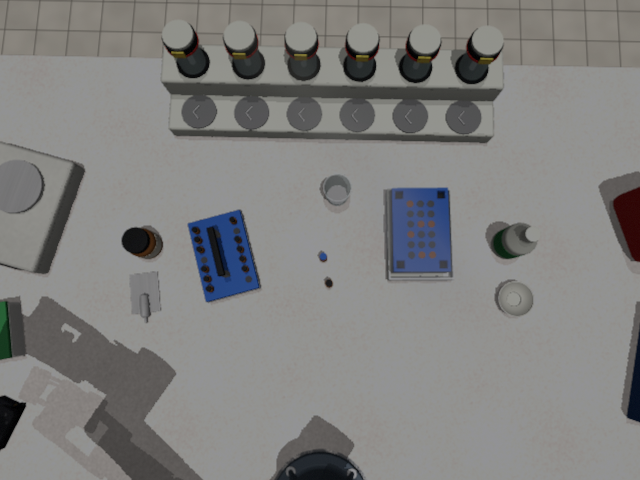

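View pics/side0.png

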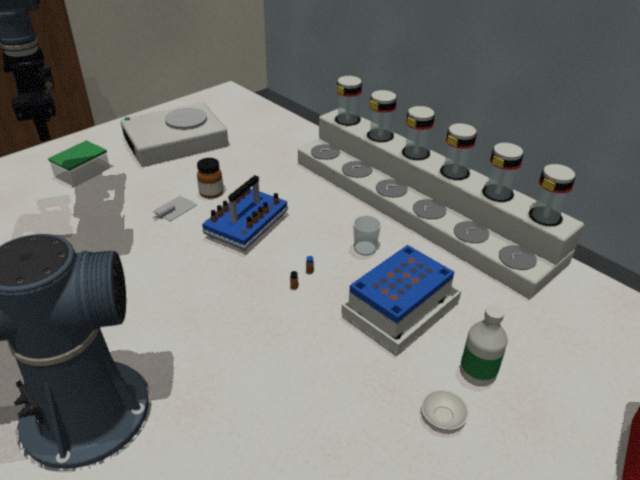

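View pics/wrist0.png

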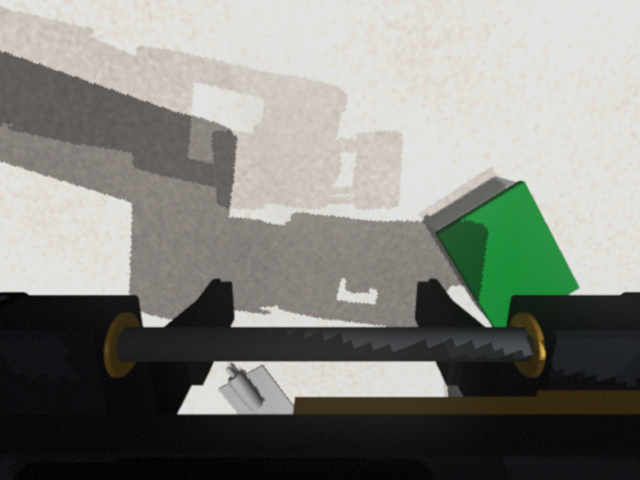

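The top view shows the loose rack at about (223,255) with its handle at (217,251), and the dock with the receiving rack at about (420,231). The side view shows both clearly too. Next I'll measure them.

```bash
cat > h.py <<'E'
import numpy as np,cv2
from scipy.spatial.transform import Rotation as R
from rig import robot,vision
np.set_printoptions(precision=4,suppress=True)
def ray(n,uv,T=None):
    i=vision.camera_info(n); f=240/np.tan(np.radians(i['vfov'])/2)
    T=i['world_from_camera'] if T is None else T
    uv=np.atleast_2d(uv).astype(float)
    d=np.c_[(uv[:,0]-i['cx'])/f,-(uv[:,1]-i['cy'])/f,-np.ones(len(uv))]
    return T[:3,3],d@T[:3,:3].T
def plane(n,uv,z,T=None):
    o,d=ray(n,uv,T); return o+d*((z-o[2])/d[:,2])[:,None]
def proj(n,P,T=None):
    i=vision.camera_info(n); f=240/np.tan(np.radians(i['vfov'])/2)
    T=i['world_from_camera'] if T is None else T
    p=(np.atleast_2d(P)-T[:3,3])@T[:3,:3]
    return np.c_[i['cx']+f*p[:,0]/-p[:,2],i['cy']-f*p[:,1]/-p[:,2]]
def wristT(o=None):
    o=o or robot.get_obs(); T=np.eye(4);T[:3,:3]=R.from_quat(o['tool_rot']).as_matrix();T[:3,3]=o['position']
    return T@vision.camera_info('wrist')['tool_from_camera']
def bluemask(im):
    h=cv2.cvtColor(im,cv2.COLOR_BGR2HSV)
    return cv2.inRange(h,(105,120,60),(128,255,255))
def rectat(n,pts,z,T=None):
    P=plane(n,pts,z,T)[:,:2]
    r=cv2.minAreaRect((P*1000).astype(np.float32)); return r
E
python3 - <<'E'
from h import *
for n in('top','side'):
    im=cv2.imread(f'pics/{n}0.png'); m=bluemask(im)
    cs,_=cv2.findContours(m,cv2.RETR_EXTERNAL,cv2.CHAIN_APPROX_NONE)
    for c in cs:
        if cv2.contourArea(c)<800: continue
        b=cv2.boundingRect(c); M=cv2.moments(c)
        print(n,b,cv2.contourArea(c))
        for z in (.046,.085): print('  z',z,rectat(n,c[:,0,:],z))
# handle in top
im=cv2.imread('pics/top0.png');g=im.max(2)
m=np.zeros_like(g);m[215:290,195:250]=(g[215:290,195:250]<45)*255
cs,_=cv2.findContours(m,cv2.RETR_EXTERNAL,cv2.CHAIN_APPROX_NONE)
for c in cs:
    if cv2.contourArea(c)>60: print(cv2.boundingRect(c),cv2.contourArea(c),rectat('top',c[:,0,:],.12))
crop=np.hstack([cv2.resize(im[200:310,180:270],None,fx=4,fy=4),cv2.resize(im[180:290,380:470],None,fx=4,fy=4)])
cv2.imwrite('pics/crop0.png',crop)
E
```

```text
top (188, 210, 71, 92) 4243.0
  z 0.046 ((521.7783203125, 227.4552001953125), (178.5383758544922, 119.14346313476562), 16.690330505371094)
  z 0.085 ((517.60302734375, 218.88070678710938), (172.15805053710938, 114.88568878173828), 16.690317153930664)
top (393, 188, 57, 84) 4045.0
  z 0.046 ((590.3974609375, -206.95925903320312), (185.35499572753906, 122.59383392333984), 1.4248321056365967)
  z 0.085 ((583.77001953125, -200.0093994140625), (178.73109436035156, 118.21277618408203), 1.4248284101486206)
side (350, 245, 104, 78) 4160.0
  z 0.046 ((611.618408203125, -177.656982421875), (201.2009735107422, 132.88507080078125), 1.8507556915283203)
  z 0.085 ((576.21728515625, -202.8211212158203), (191.61569213867188, 126.55433654785156), 1.8507411479949951)
side (203, 189, 84, 56) 1914.5
  z 0.046 ((514.990966796875, 221.94482421875), (189.19241333007812, 125.71442413330078), 16.796743392944336)
  z 0.085 ((484.1932373046875, 177.74346923828125), (180.17922973632812, 119.72534942626953), 16.796768188476562)
(207, 227, 23, 49) 340.0 ((520.8287353515625, 222.34422302246094), (106.44401550292969, 22.188138961791992), 17.031333923339844)
```

View pics/crop0.png

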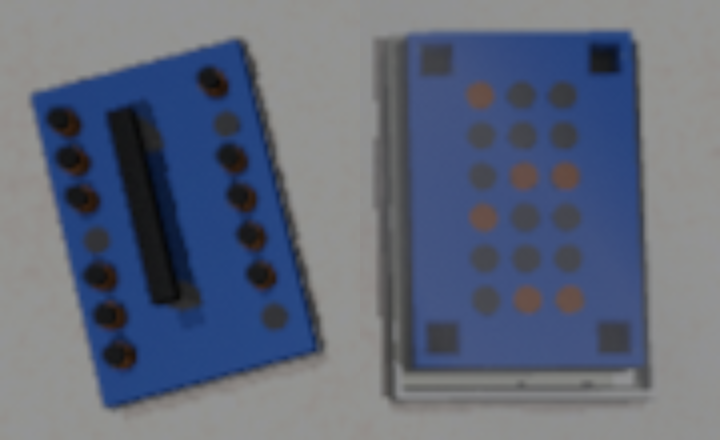

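```bash
cat >> h.py <<'E'
def goal(pos,yaw,o=None):
    """tool y down, tool x along world yaw (rad). prints row fractions from current measured pose"""
    o=o or robot.get_obs()
    x=np.array([np.cos(yaw),np.sin(yaw),0]);y=np.array([0,0,-1.]);z=np.cross(x,y)
    Rg=R.from_matrix(np.c_[x,y,z]); R0=R.from_quat(o['tool_rot'])
    s=R0.inv().apply(np.array(pos)-o['position'])/.5
    w=(R0.inv()*Rg).as_rotvec()/np.pi
    print('row',np.round(s,4),np.round(w,4),'rows',np.linalg.norm(s)*8,np.linalg.norm(w)*180/10.7)
E
python3 - <<'E'
from h import *
o=robot.get_obs(); print(R.from_quat(o['tool_rot']).as_matrix())
for yaw in (1.4,181.4): goal([.61,-.2,.28],np.radians(yaw))
for yaw in (16.7,196.7): goal([.56,.24,.28],np.radians(yaw))
E
```

```text
[[ 0.9242 -0.0009  0.3819]
 [-0.3819 -0.0014  0.9242]
 [-0.0003 -1.     -0.0016]]
row [ 1.2805 -0.0869 -1.1529] [ 0.0005 -0.1325 -0.0002] rows 13.801873553078725 2.228990721191748
row [ 1.2805 -0.0869 -1.1529] [0.0003 0.8675 0.0007] rows 13.801873553078725 14.593457517979884
row [ 0.852  -0.088  -0.3778] [ 0.0005 -0.2175 -0.0003] rows 7.489502170104369 3.6588901363887136
row [ 0.852  -0.088  -0.3778] [0.0003 0.7825 0.0006] rows 7.489502170104369 13.163551511135013
```

Run:
```python
from h import *
goal([.565,.240,.241],np.radians(16.7))
```

```text
row [ 0.8613 -0.0101 -0.3738] [ 0.0005 -0.2175 -0.0003] rows 7.511920655402433 3.6588901363887136
```

```bash
R="[0.861,-0.01,-0.374,0,-0.2175,0,1]"; python3 -m crank '[[0.861,-0.01,-0.374,0,-0.2175,0,1],[0.861,-0.01,-0.374,0,-0.2175,0,1],[0.861,-0.01,-0.374,0,-0.2175,0,1],[0.861,-0.01,-0.374,0,-0.2175,0,1],[0.861,-0.01,-0.374,0,-0.2175,0,1],[0.861,-0.01,-0.374,0,-0.2175,0,1],[0.861,-0.01,-0.374,0,-0.2175,0,1],[0.861,-0.01,-0.374,0,-0.2175,0,1],[0.861,-0.01,-0.374,0,-0.2175,0,1],[0.861,-0.01,-0.374,0,-0.2175,0,1]]'
python3 - <<'E'
from h import *
o=robot.get_obs();print(o)
im=vision.camera('wrist');cv2.imwrite('pics/w1.png',im)
np.save('w1T.npy',wristT(o))
goal([.63,-.2,.28],np.radians(1.4))
E
```

```text
time: 1.4
position: [0.5643, 0.2405, 0.241]
tool_rot: [-0.699, -0.102, 0.103, 0.7]
ft_force: [0.1, -0.2, 0.5]
grip_width: 0.0871
{'time': 1.4, 'q': array([ 0.2207,  0.5075,  1.4569,  0.0006,  1.179 , -1.6414]), 'joint_velocities': array([ 0.0258, -0.0088,  0.0099,  0.    , -0.0004, -0.0016]), 'joint_torque': array([ -1.0141, -42.7888, -17.9638,  -0.0939,   0.0308,  -0.0018]), 'position': array([0.5643, 0.2405, 0.241 ]), 'tool_rot': array([-0.6995, -0.1019,  0.1032,  0.6998]), 'ft_force': array([ 0.0922, -0.2445,  0.5253]), 'moment': array([0.077 , 0.0368, 0.0077]), 'grip_width': 0.08709460608605016}
row [-0.1276 -0.078  -0.8828] [-0.0001  0.0852 -0.0005] rows 7.163076442370093 1.4337895328663175
```

View pics/w1.png

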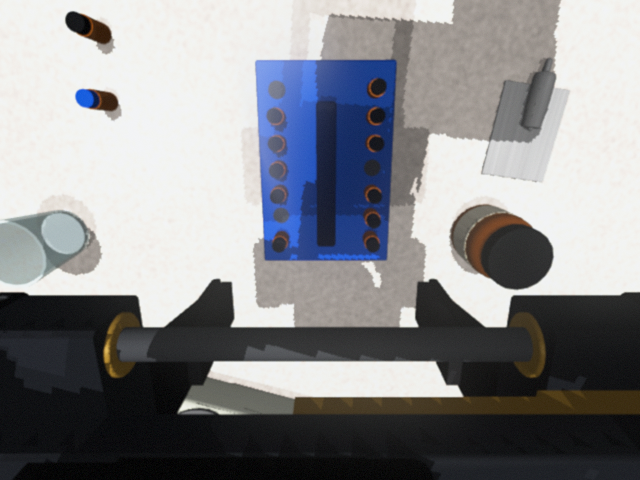

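The wrist view shows the loose rack's full blue top (cols 256–397, rows 60–262), with the handle at cols 317–336. Next is the dock view.

```bash
python3 -m crank '[[-0.1276,-0.078,-0.883,0,0.085,0,1],[-0.1276,-0.078,-0.883,0,0.085,0,1],[-0.1276,-0.078,-0.883,0,0.085,0,1],[-0.1276,-0.078,-0.883,0,0.085,0,1],[-0.1276,-0.078,-0.883,0,0.085,0,1],[-0.1276,-0.078,-0.883,0,0.085,0,1],[-0.1276,-0.078,-0.883,0,0.085,0,1],[-0.1276,-0.078,-0.883,0,0.085,0,1],[-0.1276,-0.078,-0.883,0,0.085,0,1],[-0.1276,-0.078,-0.883,0,0.085,0,1]]'
python3 - <<'E'
from h import *
o=robot.get_obs();print(o['q'],o['joint_velocities'])
im=vision.camera('wrist');cv2.imwrite('pics/w2.png',im)
T2=wristT(o);np.save('w2T.npy',T2)
for f,z,T in(('w1',.046,np.load('w1T.npy')),('w2',.085,T2)):
    im=cv2.imread(f'pics/{f}.png');m=bluemask(im);m[290:]=0
    cs,_=cv2.findContours(m,cv2.RETR_EXTERNAL,cv2.CHAIN_APPROX_NONE)
    for c in cs:
        if cv2.contourArea(c)>5000: print(f,cv2.boundingRect(c),rectat('wrist',c[:,0,:],z,T))
E
```

```text
time: 2.7
position: [0.6305, -0.198, 0.2803]
tool_rot: [-0.707, -0.009, 0.01, 0.708]
ft_force: [-0.1, 0.3, 0.1]
grip_width: 0.0867
[-0.4734  0.537   1.2844  0.0007  1.3219 -2.0715] [ 0.0061 -0.003  -0.0022 -0.0053 -0.0018 -0.0041]
w1 (258, 60, 138, 200) ((520.2442626953125, 228.17245483398438), (176.67701721191406, 117.558837890625), 16.616971969604492)
w2 (255, 55, 141, 203) ((582.21337890625, -199.17654418945312), (178.5325469970703, 119.62998962402344), 1.5872677564620972)
```

View pics/w2.png

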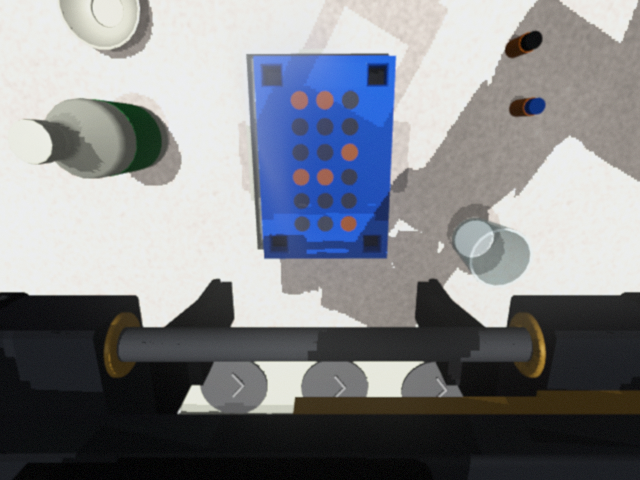

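```bash
cat >> h.py <<'E'
def sides(P,r,tol=4):
    """P mm Nx2, r minAreaRect -> centre,yaw deg,size with robust line fits"""
    (c,(w,h),a)=r; c=np.array(c)
    if w<h: w,h,a=h,w,a-90
    a=(a+90)%180-90
    u=np.array([np.cos(np.radians(a)),np.sin(np.radians(a))]);v=np.array([-u[1],u[0]])
    q=np.c_[(P-c)@u,(P-c)@v]; out={}
    for k,(ax,s,L,M) in {'x+':(0,1,w/2,h/2),'x-':(0,-1,w/2,h/2),'y+':(1,1,h/2,w/2),'y-':(1,-1,h/2,w/2)}.items():
        sel=(abs(q[:,ax]-s*L)<tol)&(abs(q[:,1-ax])<.9*M)
        t=q[sel,1-ax];d=q[sel,ax]
        for _ in range(5):
            p=np.polyfit(t,d,1);e=abs(d-np.polyval(p,t));g=e<max(.6,2*np.median(e));t,d=t[g],d[g]
        out[k]=(p[1],np.degrees(np.arctan(p[0])),len(t))
    off=np.array([(out['x+'][0]+out['x-'][0])/2,(out['y+'][0]+out['y-'][0])/2])
    yaw=[a-out['x+'][1],a-out['x-'][1],a+out['y+'][1],a+out['y-'][1]]
    return c+off[0]*u+off[1]*v,np.array(yaw),(out['x+'][0]-out['x-'][0],out['y+'][0]-out['y-'][0])
E
python3 - <<'E'
from h import *
for n,f,z,T in(('wrist','w1',.046,np.load('w1T.npy')),('wrist','w2',.085,np.load('w2T.npy')),('top','top0',.046,None),('top','top0',.085,None)):
    im=cv2.imread(f'pics/{f}.png');m=bluemask(im)
    if n=='wrist':m[290:]=0
    cs,_=cv2.findContours(m,cv2.RETR_EXTERNAL,cv2.CHAIN_APPROX_NONE)
    for c in cs:
        if cv2.contourArea(c)>3500:
            r=rectat(n,c[:,0,:],z,T);P=plane(n,c[:,0,:],z,T)[:,:2]*1000
            print(f,z,*sides(P,r))
# sockets in w2
im=cv2.imread('pics/w2.png');g=im.max(2)
b=cv2.inRange(g,0,75);b[:,:245]=0;b[:,400:]=0;b[:50]=0;b[265:]=0
cs,_=cv2.findContours(b,cv2.RETR_EXTERNAL,cv2.CHAIN_APPROX_NONE)
for c in cs:
    if cv2.contourArea(c)>60: print(cv2.boundingRect(c),cv2.contourArea(c),rectat('wrist',c[:,0,:],.085,np.load('w2T.npy')))
# handle in w1
im=cv2.imread('pics/w1.png');g=im.max(2)
b=cv2.inRange(g,0,60);b[:,:305]=0;b[:,350:]=0;b[:90]=0;b[255:]=0
cs,_=cv2.findContours(b,cv2.RETR_EXTERNAL,cv2.CHAIN_APPROX_NONE)
for c in cs:
    if cv2.contourArea(c)>60: print(cv2.boundingRect(c),cv2.contourArea(c),rectat('wrist',c[:,0,:],.12,np.load('w1T.npy')))
E
```

```text
w1 0.046 [520.559  228.3436] [16.6425 17.5629 16.5799 16.4104] (np.float64(175.9245708561593), np.float64(116.31980059408696))
w2 0.085 [ 582.5184 -199.4202] [1.5078 2.7169 1.6788 1.5111] (np.float64(177.77422541922797), np.float64(117.70519181605519))
top0 0.046 [521.7897 227.4872] [16.7236 16.8122 16.6496 16.8691] (np.float64(176.3892884773077), np.float64(117.10987508596567))
top0 0.046 [ 590.9399 -207.0363] [2.967  1.5059 0.4729 0.707 ] (np.float64(181.89581691263504), np.float64(119.69501525170047))
top0 0.085 [517.6141 218.9115] [16.7236 16.8122 16.6496 16.8691] (np.float64(170.0857700214142), np.float64(112.92478970361952))
top0 0.085 [ 584.2931 -200.0836] [2.967  1.5059 0.4729 0.707 ] (np.float64(175.3955159776679), np.float64(115.41754595216551))
(364, 236, 16, 14) 187.0 ((655.5025634765625, -152.43441772460938), (13.050904273986816, 14.628271102905273), 1.5173012018203735)
(272, 236, 15, 11) 121.5 ((656.33154296875, -241.19668579101562), (10.007844924926758, 13.481818199157715), 1.512852430343628)
(369, 66, 17, 18) 262.0 ((506.819091796875, -157.1287841796875), (13.279732704162598, 13.814159393310547), 1.5835481882095337)
(317, 113, 19, 133) 1605.0 ((523.8990478515625, 229.17758178710938), (94.3192367553711, 12.913739204406738), 16.195344924926758)
```

Run:
```python
from h import *
goal([.521,.228,.20],np.radians(16.65))
```

```text
row [-0.1956  0.1619  0.8576] [-0.0004 -0.0838 -0.0003] rows 7.15545757436548 1.4097897576606782
```

```bash
python3 -m crank '[[-0.1956,0.1619,0.8576,0,-0.0838,0,1],[-0.1956,0.1619,0.8576,0,-0.0838,0,1],[-0.1956,0.1619,0.8576,0,-0.0838,0,1],[-0.1956,0.1619,0.8576,0,-0.0838,0,1],[-0.1956,0.1619,0.8576,0,-0.0838,0,1],[-0.1956,0.1619,0.8576,0,-0.0838,0,1],[-0.1956,0.1619,0.8576,0,-0.0838,0,1],[-0.1956,0.1619,0.8576,0,-0.0838,0,1],[-0.1956,0.1619,0.8576,0,-0.0838,0,1],[-0.1956,0.1619,0.8576,0,-0.0838,0,1]]'
python3 - <<'E'
from h import *
o=robot.get_obs();print(o['position'])
cv2.imwrite('pics/w3.png',vision.camera('wrist'))
goal([.521,.228,.108],np.radians(16.65))
E
```

```text
time: 4.0
position: [0.5232, 0.2246, 0.2001]
tool_rot: [0.7, 0.102, -0.101, -0.7]
ft_force: [-0.4, -0.6, 0.2]
grip_width: 0.0873
[0.5232 0.2246 0.2001]
row [-0.0026  0.1841  0.0085] [ 0.0002 -0.0014  0.0003] rows 1.4743330245670445 0.024493373492356967
```

View pics/w3.png

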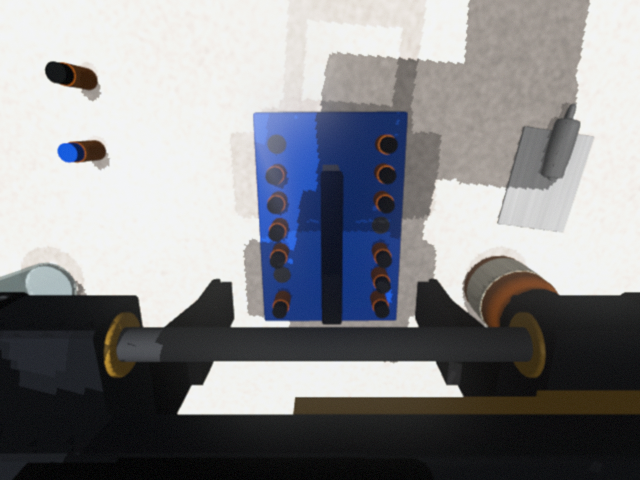

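The handle sits at cols 322–343, between the fingers at cols 233 and 416. It is about 4 mm right of centre, which matches the computed correction.

```bash
python3 -m crank '[[-0.0026,0.02,0.0085,0,-0.001,0,1],[-0.0026,0.08,0.0085,0,-0.001,0,1],[-0.0026,0.14,0.0085,0,-0.001,0,1],[-0.0026,0.184,0.0085,0,-0.001,0,1],[-0.0026,0.184,0.0085,0,-0.001,0,1],[-0.0026,0.184,0.0085,0,-0.001,0,1]]'
python3 - <<'E'
from h import *
goal([.521,.228,.108],np.radians(16.65))
E
```

```text
time: 4.8
position: [0.5207, 0.2289, 0.108]
tool_rot: [-0.7, -0.102, 0.102, 0.7]
ft_force: [-0.4, -0.0, -0.0]
grip_width: 0.0872
row [ 0.     -0.     -0.0018] [ 0.     -0.0002  0.0002] rows 0.014613988589749091 0.0051322194178771525
```

```bash
python3 -m crank '[[0,0,0,0,0,0,-1],[0,0,0,0,0,0,-1],[0,0,0,0,0,0,-1],[0,0,0,0,0,0,-1],[0,0,0,0,0,0,-1],[0,0,0,0,0,0,-1],[0,0,0,0,0,0,-1],[0,0,0,0,0,0,-1]]' 45
python3 - <<'E'
from h import *
print(robot.get_obs())
E
```

```text
time: 5.8
position: [0.5201, 0.2292, 0.1076]
tool_rot: [0.7, 0.103, -0.103, -0.7]
ft_force: [0.1, -0.5, 0.6]
grip_width: 0.0151
{'time': 5.8, 'q': array([ 0.2185,  0.6318,  1.6851, -0.0001,  0.8248, -1.6432]), 'joint_velocities': array([-0.0018, -0.0007,  0.0007, -0.0315,  0.0001, -0.0086]), 'joint_torque': array([ -0.004 , -42.4776, -11.6155,  -0.013 ,   0.0755,  -0.0037]), 'position': array([0.5201, 0.2292, 0.1076]), 'tool_rot': array([ 0.6997,  0.1025, -0.1025, -0.6996]), 'ft_force': array([ 0.0995, -0.4569,  0.5915]), 'moment': array([-0.2539, -0.071 ,  0.0067]), 'grip_width': 0.0151245121853042}
```

```bash
python3 -m crank '[[0,-0.02,0,0,0,0,-1],[0,-0.06,0,0,0,0,-1],[0,-0.12,0,0,0,0,-1],[0,-0.2,0,0,0,0,-1],[0,-0.26,0,0,0,0,-1],[0,-0.29,0,0,0,0,-1],[0,-0.3,0,0,0,0,-1],[0,-0.3,0,0,0,0,-1],[0,-0.3,0,0,0,0,-1]]'
python3 - <<'E'
from h import *
o=robot.get_obs();print(o['ft_force'],o['moment'],o['position'],o['grip_width'])
cv2.imwrite('pics/w4.png',vision.camera('wrist'))
cv2.imwrite('pics/s4.png',vision.camera('side'))
goal([.5825,-.1988,.258],np.radians(1.55))
E
```

```text
time: 6.92
position: [0.5193, 0.229, 0.2562]
tool_rot: [0.7, 0.101, -0.104, -0.7]
ft_force: [0.0, -0.4, -2.9]
grip_width: 0.0136
[ 0.0418 -0.4214 -2.9076] [ 0.0597 -0.002  -0.0146] [0.5193 0.229  0.2562] 0.013636136665800406
row [-0.1248 -0.003  -0.8558] [ 0.0001  0.084  -0.0008] rows 6.918887304372439 1.4124207325791187
```

View pics/w4.png

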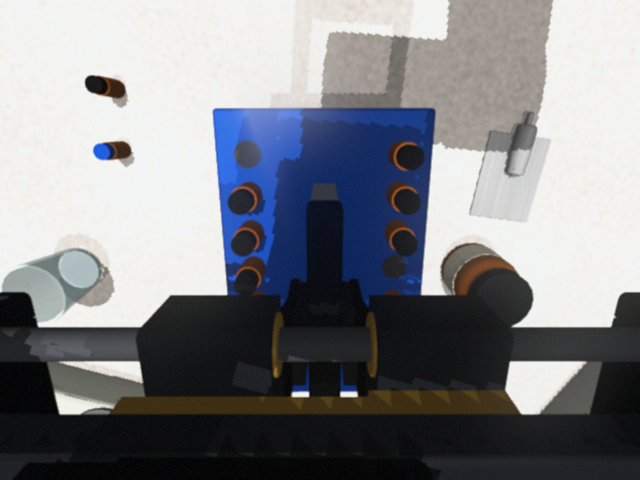

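View pics/s4.png

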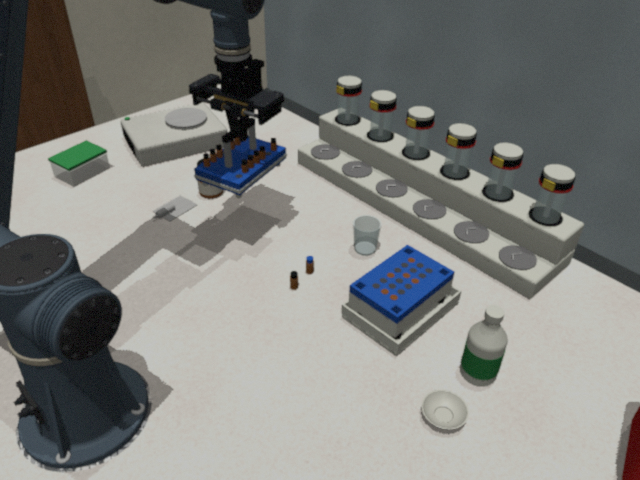

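The rack hangs level in the grip in both views (far edge at row 108 across cols 214–435), so I'll carry it over the dock.

```bash
python3 -m crank '[[-0.03,-0.003,-0.05,0,0.01,0,-1],[-0.05,-0.003,-0.15,0,0.02,0,-1],[-0.06,-0.003,-0.25,0,0.035,0,-1],[-0.07,-0.003,-0.35,0,0.045,0,-1],[-0.08,-0.003,-0.45,0,0.055,0,-1],[-0.09,-0.003,-0.55,0,0.065,0,-1],[-0.1,-0.003,-0.65,0,0.075,0,-1],[-0.11,-0.003,-0.74,0,0.08,0,-1],[-0.12,-0.003,-0.81,0,0.084,0,-1],[-0.1248,-0.003,-0.846,0,0.084,0,-1]]' 
python3 -m crank '[[0,0,-0.0098,0,0,0,-1],[0,0,-0.0098,0,0,0,-1],[0,0,-0.0098,0,0,0,-1],[0,0,-0.0098,0,0,0,-1]]'
python3 - <<'E'
from h import *
o=robot.get_obs();print(o['ft_force'],o['moment'],o['position'],o['grip_width'])
for n in('wrist','top','side'):cv2.imwrite(f'pics/{n}5.png',vision.camera(n))
goal([.5825,-.1988,.205],np.radians(1.55))
E
```

```text
time: 8.28
position: [0.5817, -0.1958, 0.2583]
tool_rot: [-0.707, -0.009, 0.009, 0.707]
ft_force: [0.3, 1.0, -3.6]
grip_width: 0.0133
time: 8.78
position: [0.5818, -0.1976, 0.2593]
tool_rot: [-0.707, -0.01, 0.01, 0.707]
ft_force: [-0.6, 0.3, -1.8]
grip_width: 0.0134
[-0.617   0.3158 -1.7644] [ 0.0283 -0.0396 -0.0249] [ 0.5818 -0.1976  0.2593] 0.013419938543272671
row [ 0.0012  0.1086 -0.0011] [0.     0.0002 0.    ] rows 0.8686324233937329 0.004143850226823433
```

View pics/top5.png

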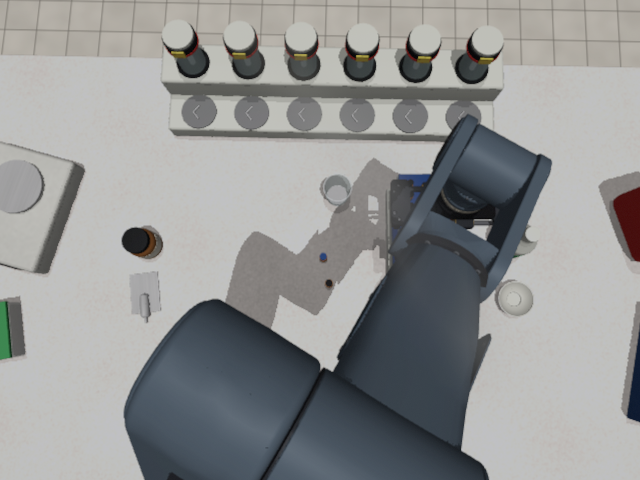

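View pics/side5.png

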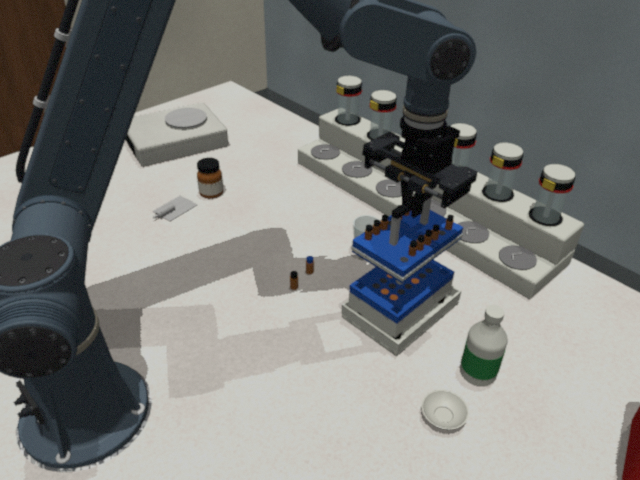

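View pics/wrist5.png

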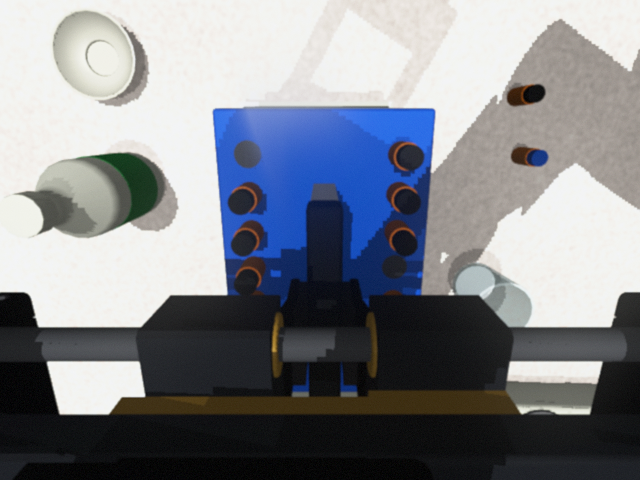

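Top view is blocked by the arm. The side view shows the rack level over the receiving rack at about (410,240), and the wrist view shows it centred in the grip (cols 214–435). I'll lower to just above contact.

```bash
python3 -m crank '[[0.0004,0.03,-0.002,0,0,0,-1],[0.0004,0.06,-0.002,0,0,0,-1],[0.0004,0.09,-0.002,0,0,0,-1],[0.0004,0.11,-0.002,0,0,0,-1],[0.0004,0.12,-0.002,0,0,0,-1],[0.0004,0.12,-0.002,0,0,0,-1],[0.0004,0.12,-0.002,0,0,0,-1]]'
python3 - <<'E'
from h import *
o=robot.get_obs();print(o['ft_force'],o['moment'],o['position'],o['grip_width'])
for n in('side',):
  im=vision.camera(n);cv2.imwrite(f'pics/{n}6.png',cv2.resize(im[160:360,320:500],None,fx=3,fy=3,interpolation=cv2.INTER_CUBIC))
  cv2.imwrite('pics/side6full.png',im)
goal([.582,-.1986,.195],np.radians(1.55))
E
```

```text
time: 9.8
position: [0.5825, -0.2, 0.1996]
tool_rot: [0.707, 0.01, -0.009, -0.707]
ft_force: [0.0, -0.2, -3.0]
grip_width: 0.0133
[ 0.0086 -0.1843 -2.9765] [-0.0004 -0.0117 -0.0143] [ 0.5825 -0.2     0.1996] 0.01334629531026348
row [-0.0009  0.0095  0.003 ] [ 0.0002 -0.      0.0004] rows 0.07975348573736683 0.007628613687427984
```

View pics/side6.png

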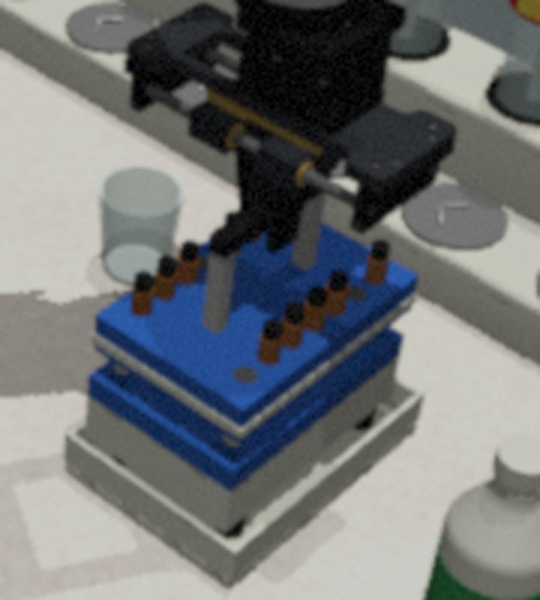

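```bash
cat >> h.py <<'E'
def avg(n=10):
    A=[];
    for _ in range(n):
        vision.camera('side'); o=robot.get_obs(); A.append(np.r_[o['position'],o['ft_force'],o['moment'],R.from_quat(o['tool_rot']).as_matrix()[:2,0]])
    A=np.array(A);m=A.mean(0)
    print('pos',m[:3],'sd',A.std(0)[:3],'F',m[3:6],'sd',A.std(0)[3:6],'M',m[6:9],'yaw',np.degrees(np.arctan2(m[10],m[9])),'t',o['time'],'w',o['grip_width'])
E
python3 - <<'E'
from h import *
avg(10)
E
```

```text
pos [ 0.5822 -0.1999  0.1994] sd [0.0001 0.0001 0.0002] F [ 0.1527  0.2455 -3.0496] sd [0.2813 0.2901 0.4461] M [0.0357 0.0295 0.0083] yaw 1.5467959558079485 t 10.35 w 0.013392327333919337
```

```bash
python3 -m crank '[[-0.0004,0.004,0.0026,0,0,0,-1],[-0.0004,0.007,0.0026,0,0,0,-1],[-0.0004,0.0094,0.0026,0,0,0,-1],[-0.0004,0.0094,0.0026,0,0,0,-1]]' 
python3 -m crank '[[0,0.002,0,0,0,0,-1],[0,0.002,0,0,0,0,-1]]'
python3 -m crank '[[0,0.002,0,0,0,0,-1],[0,0.002,0,0,0,0,-1]]'
python3 -c "
from h import *
avg(4)"
```

```text
time: 10.85
position: [0.5817, -0.1985, 0.1942]
tool_rot: [-0.707, -0.009, 0.01, 0.707]
ft_force: [0.2, 0.3, -3.0]
grip_width: 0.0136
time: 11.1
position: [0.5818, -0.1985, 0.1933]
tool_rot: [-0.707, -0.009, 0.01, 0.707]
ft_force: [-0.4, 0.3, -3.3]
grip_width: 0.0136
time: 11.35
position: [0.5818, -0.1985, 0.1923]
tool_rot: [-0.707, -0.009, 0.01, 0.707]
ft_force: [-0.3, -0.7, -3.1]
grip_width: 0.0131
pos [ 0.5818 -0.1985  0.1924] sd [0. 0. 0.] F [-0.0431 -0.5245 -3.5264] sd [0.592  0.4102 0.6227] M [ 0.0469  0.0182 -0.0099] yaw 1.5450327449230974 t 11.55 w 0.01366751777584906
```

```bash
python3 -m crank '[[0,0.002,0,0,0,0,-1],[0,0.002,0,0,0,0,-1]]' 
python3 -m crank '[[0,0.002,0,0,0,0,-1],[0,0.002,0,0,0,0,-1]]'
python3 -c "
from h import *
avg(4)"
```

```text
time: 11.8
position: [0.5817, -0.1985, 0.1913]
tool_rot: [-0.707, -0.009, 0.01, 0.707]
ft_force: [-0.5, 0.5, -3.6]
grip_width: 0.0136
time: 12.05
position: [0.5817, -0.1985, 0.1903]
tool_rot: [-0.707, -0.009, 0.01, 0.707]
ft_force: [-0.3, -0.2, -3.1]
grip_width: 0.0134
pos [ 0.5818 -0.1985  0.1904] sd [0. 0. 0.] F [-0.1584  0.1229 -3.3027] sd [0.6724 0.3427 0.3963] M [ 0.0371  0.0258 -0.0161] yaw 1.5467959520327026 t 12.25 w 0.013086435362485764
```

```bash
for i in 1; do python3 -m crank '[[0,0.002,0,0,0,0,-1],[0,0.002,0,0,0,0,-1]]' 
python3 -m crank '[[0,0.002,0,0,0,0,-1],[0,0.002,0,0,0,0,-1]]'; done
python3 -c "
from h import *
avg(4)
im=vision.camera('side');cv2.imwrite('pics/side7.png',cv2.resize(im[160:360,320:500],None,fx=3,fy=3,interpolation=cv2.INTER_CUBIC))"
```

```text
time: 12.5
position: [0.5817, -0.1985, 0.1893]
tool_rot: [-0.707, -0.009, 0.01, 0.707]
ft_force: [-1.1, 0.4, -3.1]
grip_width: 0.0134
time: 12.75
position: [0.5818, -0.1985, 0.1883]
tool_rot: [-0.707, -0.009, 0.01, 0.707]
ft_force: [0.2, 0.6, -3.4]
grip_width: 0.0135
pos [ 0.5818 -0.1985  0.1884] sd [0. 0. 0.] F [-0.6301 -0.0626 -3.356 ] sd [0.7219 0.2587 0.3223] M [0.0517 0.0296 0.0116] yaw 1.5445152479607127 t 12.95 w 0.013847912489148042
```

View pics/side7.png

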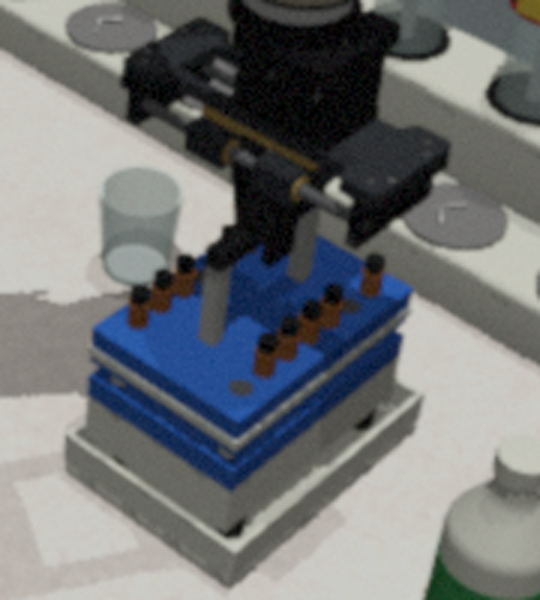

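The gap has closed with no contact force, so all the lugs look to be entering. I'll continue gently.

```bash
python3 -m crank '[[0,0.002,0,0,0,0,-1],[0,0.004,0,0,0,0,-1],[0,0.004,0,0,0,0,-1]]' 
python3 -m crank '[[0,0.002,0,0,0,0,-1],[0,0.004,0,0,0,0,-1],[0,0.004,0,0,0,0,-1]]'
python3 -m crank '[[0,0.002,0,0,0,0,-1],[0,0.004,0,0,0,0,-1],[0,0.004,0,0,0,0,-1]]'
python3 -c "
from h import *
avg(4)"
```

```text
time: 13.38
position: [0.5817, -0.1985, 0.1863]
tool_rot: [-0.707, -0.009, 0.01, 0.707]
ft_force: [0.3, -0.5, -4.1]
grip_width: 0.0139
time: 13.75
position: [0.5817, -0.1985, 0.1843]
tool_rot: [-0.707, -0.009, 0.01, 0.707]
ft_force: [0.3, -0.7, -2.7]
grip_width: 0.0131
time: 14.12
position: [0.5818, -0.1985, 0.1823]
tool_rot: [-0.707, -0.009, 0.01, 0.707]
ft_force: [-0.0, 0.1, -3.0]
grip_width: 0.0134
pos [ 0.5818 -0.1985  0.1824] sd [0. 0. 0.] F [-0.4172  0.5762 -3.2876] sd [0.3404 0.2842 0.5821] M [ 0.0119 -0.0137 -0.0074] yaw 1.544956742195772 t 14.325 w 0.01335475914156646
```

```bash
python3 -m crank '[[0,0.002,0,0,0,0,-1],[0,0.004,0,0,0,0,-1],[0,0.004,0,0,0,0,-1]]' 
python3 -m crank '[[0,0.002,0,0,0,0,-1],[0,0.002,0,0,0,0,-1]]'
python3 -m crank '[[0,0.002,0,0,0,0,-1],[0,0.002,0,0,0,0,-1]]'
python3 -m crank '[[0,0.002,0,0,0,0,-1],[0,0.002,0,0,0,0,-1]]'
python3 -c "
from h import *
avg(4)"
```

```text
time: 14.7
position: [0.5817, -0.1985, 0.1803]
tool_rot: [-0.707, -0.009, 0.01, 0.707]
ft_force: [-0.5, 0.1, -3.2]
grip_width: 0.0131
time: 14.95
position: [0.5818, -0.1985, 0.1793]
tool_rot: [-0.707, -0.009, 0.01, 0.707]
ft_force: [-0.0, 1.1, -2.9]
grip_width: 0.0137
time: 15.2
position: [0.5818, -0.1985, 0.1783]
tool_rot: [-0.707, -0.009, 0.01, 0.707]
ft_force: [-0.5, -0.0, -3.1]
grip_width: 0.0137
time: 15.45
position: [0.5817, -0.1985, 0.1773]
tool_rot: [-0.707, -0.009, 0.01, 0.707]
ft_force: [1.1, 0.1, -2.9]
grip_width: 0.0133
pos [ 0.5818 -0.1985  0.1774] sd [0. 0. 0.] F [-0.0114 -0.4821 -2.7701] sd [0.5867 0.8929 0.2767] M [0.0291 0.035  0.0321] yaw 1.545084360670327 t 15.65 w 0.01340449931894894
```

Expected flush height is about 0.177; continuing in 0.5 mm steps.

```bash
python3 -m crank '[[0,0.001,0,0,0,0,-1],[0,0.001,0,0,0,0,-1]]' 
python3 -m crank '[[0,0.001,0,0,0,0,-1],[0,0.001,0,0,0,0,-1]]'
python3 -m crank '[[0,0.001,0,0,0,0,-1],[0,0.001,0,0,0,0,-1]]'
python3 -m crank '[[0,0.001,0,0,0,0,-1],[0,0.001,0,0,0,0,-1]]'
python3 -c "
from h import *
avg(4)
im=vision.camera('side');cv2.imwrite('pics/side8.png',cv2.resize(im[160:360,320:500],None,fx=3,fy=3,interpolation=cv2.INTER_CUBIC))"
```

```text
time: 15.9
position: [0.5818, -0.1985, 0.1769]
tool_rot: [-0.707, -0.009, 0.01, 0.707]
ft_force: [-0.3, 0.9, -3.1]
grip_width: 0.0135
time: 16.15
position: [0.5819, -0.1986, 0.1765]
tool_rot: [0.707, 0.01, -0.009, -0.707]
ft_force: [-0.7, -0.7, -2.4]
grip_width: 0.0136
time: 16.4
position: [0.582, -0.1987, 0.1764]
tool_rot: [0.707, 0.01, -0.009, -0.707]
ft_force: [-1.0, -0.5, 1.2]
grip_width: 0.0132
time: 16.65
position: [0.5821, -0.1987, 0.176]
tool_rot: [0.707, 0.01, -0.009, -0.707]
ft_force: [-0.7, 0.2, 3.6]
grip_width: 0.0132
pos [ 0.5821 -0.1987  0.1759] sd [0.     0.     0.0001] F [-0.6469  0.2424  3.1766] sd [0.2336 1.0096 0.7468] M [ 0.0775  0.1293 -0.0056] yaw 1.5464839011136011 t 16.85 w 0.013348508936399385
```

View pics/side8.png

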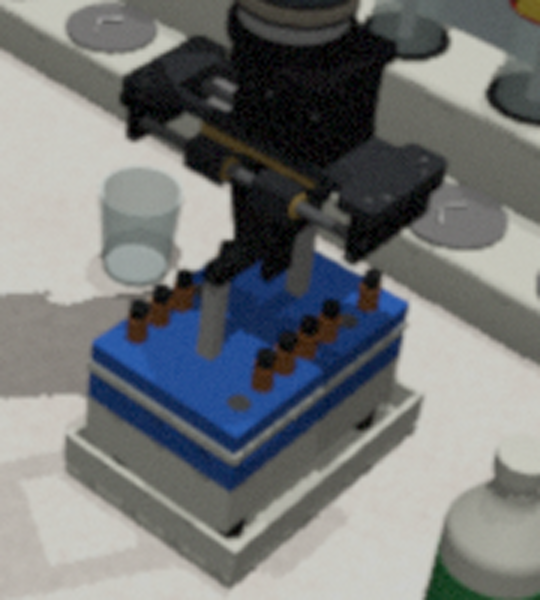

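The picture shows the racks meeting with no visible gap, and the push is about 6 N. One more light press to seat it, then check.

```bash
python3 -m crank '[[0,0.001,0,0,0,0,-1],[0,0.001,0,0,0,0,-1]]' 
python3 -m crank '[[0,0.001,0,0,0,0,-1],[0,0.001,0,0,0,0,-1]]'
python3 -c "
from h import *
avg(5)"
```

```text
time: 17.15
position: [0.582, -0.1987, 0.1751]
tool_rot: [0.707, 0.01, -0.009, -0.707]
ft_force: [-0.3, -0.1, 4.4]
grip_width: 0.0136
time: 17.4
position: [0.5821, -0.1987, 0.1747]
tool_rot: [0.707, 0.01, -0.009, -0.707]
ft_force: [-0.6, -0.4, 5.8]
grip_width: 0.0133
pos [ 0.5821 -0.1987  0.1747] sd [0. 0. 0.] F [-0.4847  0.3412  5.1478] sd [0.4011 0.2858 0.3968] M [ 0.0652  0.149  -0.0017] yaw 1.5440229974211375 t 17.65 w 0.01360383944050591
```

The force rises about 1.7 N/mm, which is the lower spring, so the racks are flush. I'll ease back and release.

```bash
python3 -m crank '[[0,-0.0015,0,0,0,0,-1],[0,-0.003,0,0,0,0,-1],[0,-0.003,0,0,0,0,-1]]' 
python3 -m crank '[[0,0,0,0,0,0,-0.6],[0,0,0,0,0,0,-0.5],[0,0,0,0,0,0,-0.3],[0,0,0,0,0,0,0],[0,0,0,0,0,0,0.3],[0,0,0,0,0,0,0.3],[0,0,0,0,0,0,0.3]]' 
python3 -c "
from h import *
avg(2)
cv2.imwrite('pics/w9.png',vision.camera('wrist'))"
```

```text
time: 18.02
position: [0.5819, -0.1986, 0.1758]
tool_rot: [0.707, 0.01, -0.009, -0.707]
ft_force: [-0.9, -0.6, 2.8]
grip_width: 0.0136
time: 18.9
position: [0.5818, -0.1986, 0.176]
tool_rot: [0.707, 0.01, -0.009, -0.707]
ft_force: [-0.4, 0.0, 0.4]
grip_width: 0.0548
pos [ 0.5818 -0.1985  0.1759] sd [0. 0. 0.] F [-0.1317 -0.3565  0.2574] sd [0.0921 0.0415 0.1209] M [ 0.0267 -0.0158 -0.0394] yaw 1.5455034370523726 t 19.0 w 0.056260251213024984
```

View pics/w9.png

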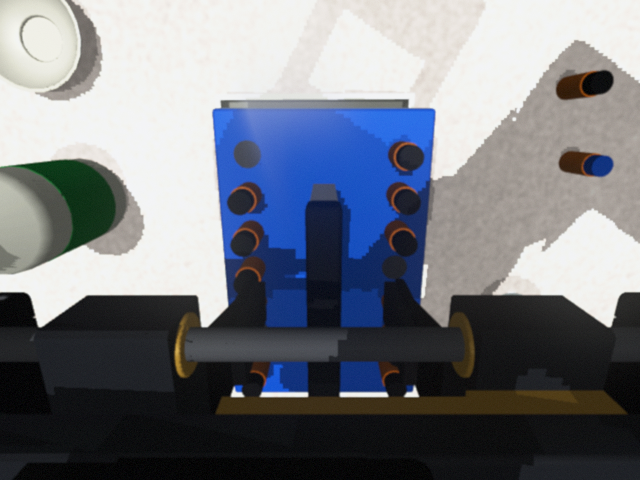

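The fingers at about cols 250 and 400 are clear of the handle (cols 306–342), and the rack has stayed put. Next I'll retreat upward and check.

```bash
python3 -m crank '[[0,-0.03,0,0,0,0,0.3],[0,-0.08,0,0,0,0,0.3],[0,-0.15,0,0,0,0,0.3],[0,-0.22,0,0,0,0,0.3],[0,-0.22,0.1,0,0,0,0.3],[0,-0.22,0.2,0,0,0,0.3],[0,-0.22,0.3,0,0,0,0.3],[0,-0.22,0.4,0,0,0,0.3],[0,-0.22,0.5,0,0,0,0.3],[0,-0.22,0.55,0,0,0,0.3]]'
python3 - <<'E'
from h import *
for _ in range(3): t=vision.camera('top')
s=vision.camera('side');cv2.imwrite('pics/top10.png',t);cv2.imwrite('pics/side10.png',s)
cv2.imwrite('pics/s10c.png',cv2.resize(s[180:360,320:500],None,fx=3.3,fy=3.3,interpolation=cv2.INTER_CUBIC))
print(robot.get_obs()['position'],robot.get_obs()['time'])
m=bluemask(t);cs,_=cv2.findContours(m,cv2.RETR_EXTERNAL,cv2.CHAIN_APPROX_NONE)
for c in cs:
    if cv2.contourArea(c)>3000: print(cv2.boundingRect(c),rectat('top',c[:,0,:],.115))
E
```

```text
time: 20.3
position: [0.5741, 0.079, 0.2872]
tool_rot: [-0.707, -0.011, 0.01, 0.707]
ft_force: [0.6, -0.2, 0.6]
grip_width: 0.0564
[0.5746 0.0764 0.2868] 20.5
```

View pics/s10c.png

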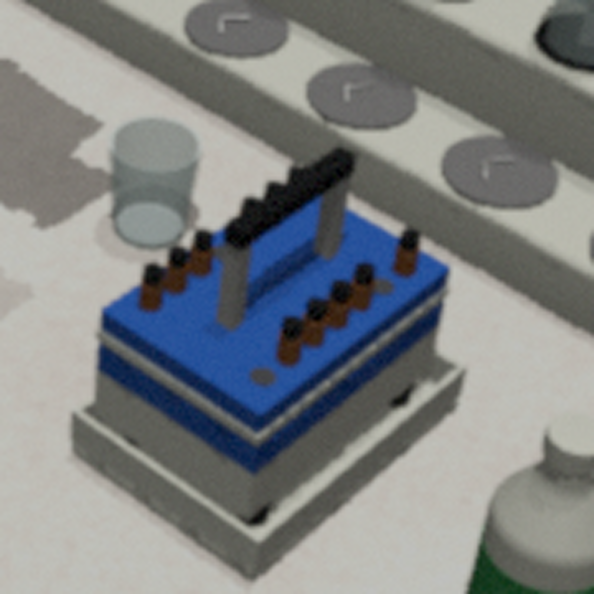

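View pics/top10.png

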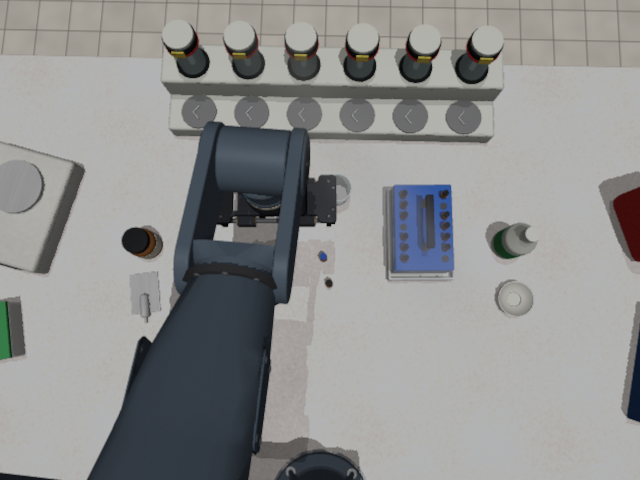

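The side view shows the racks flush with an even white band and no gap. In the top view the stack is at (423,228) and the bystanders look undisturbed. One last check on level and position using the images already saved.

Run:
```python
from h import *
t=cv2.imread('pics/top10.png');m=bluemask(t)
m=cv2.morphologyEx(m,cv2.MORPH_CLOSE,np.ones((5,5)));cs,_=cv2.findContours(m,cv2.RETR_EXTERNAL,cv2.CHAIN_APPROX_NONE)
for c in cs:
    if cv2.contourArea(c)>2500: print(cv2.boundingRect(c),rectat('top',c[:,0,:],.115),sides(plane('top',c[:,0,:],.115)[:,:2]*1000,rectat('top',c[:,0,:],.115)))
robot.hand_in();print(robot.get_obs()['time'])
```

```text
the job is handed in; nothing more can be done
the job is handed in; nothing more can be done
```

The loaded rack is stacked flush on the blue rack in the dock and released, and I handed the job in at about 20.5 s.

- **Pick and carry:** I located both racks from the top and wrist cameras. I gripped the handle with 45 N and carried the rack upright to the dock.
- **Insertion:** I lowered it in 0.5–2 mm steps. The lugs went in on the first try with almost no contact force until flush, so no search was needed.
- **Seating:** A light press reached about 8 N. The last 1.2 mm rose at about 1.7 N/mm, which matches the lower rack's spring, so it sank only about 1–2 mm. I eased off before opening the fingers.
- **Last checks:** The final side and top pictures show the racks flush and level with no gap. The bystanders look undisturbed, and the gripper is empty and well away from the stack.
- **Check that gave nothing:** A last numeric check of the stacked rack's outline in the top view printed no result. The flush verdict therefore rests on the force readings, the seating height (expected 0.177 m, contact at about 0.1765 m) and the pictures.

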